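Feed a tap tail through the sink-deck slot

ROBOT

A 7-joint arm with a two-finger parallel gripper is mounted at the origin on the work surface; the furniture and walls round the work are solid. World frame = base frame: x ahead of the robot, y to its left, z up, the work surface at z = 0. Lengths are in m, angles in rad, forces in N, time in s.
With the tool pointing down it reaches from about 0.35 to 0.9 m from the base axis. Payload 7.2 kg.
Tool frame: the origin (TCP) lies midway between the tips of the shut fingers; the grasp point (between the pads) lies 19 mm behind it (ctrl.pinch_z is the distance from the TCP to the grasp point, in m); z points along the fingers, y is the direction in which the jaws open and shut (so a half turn about z gives the same grasp; the last joint's range is limited). The gripper opens to 85 mm and grips with 20 to 120 N. Pads are 22 mm wide; open, the fingers measure 114 mm over their backs; the gripper's body (76 mm by 85 mm) begins 54 mm behind the grasp point. The pads swing forward as they close: fully open they stand 13 mm farther back than shut.
Start: joints at [-1.409, 0.411, -0.013, 1.596, 0.006, 1.134, -0.082], TCP at [0.142, 0.609, 0.231] pointing down, gripper open.
Joint ranges: [-2.95, 2.95], [-0.29, 1.99], [-1.47, 1.44], [0.14, 2.54], [-1.03, 4.17], [0.13, 1.85], [-2.86, 2.86]. Speed limits (rad/s): [2.39, 2.39, 3.01, 3.01, 3.14, 3.14, 3.14].

INTERFACE

Orientations are given as a rotation vector (axis times angle).
In Python, from rig import ctrl, get_image, camera_model, find_in, tip_of gives the robot as it stands. The module is installed in compiled form; this text tells all that it offers.
- The arm moves only by the tool arm_command, never from a script. Its argument "plan" is a list of rows, each a list of 3 entries, a list of its own where there are three numbers: the shift along the tool's x, y, z in cm, then the turn about the tool's z in rad, then the opening in per cent of the stroke, from 0 (shut) to 100 (fully open). A call has 1 to 20 rows; each row shifts and turns the commanded pose from where the row before left it, along the tool's axes as they then stand; what a row does not reach is not made up. A row lasts 1/10 s, in which the tool goes at most 50 mm and 8.59 degrees, less where a joint would pass 70% of its speed; a pose out of reach is approached as far as the arm can. A call is refused whole if a number of a shift passes 5 or a number of a turn 0.15, either way. A call with a gripper value outside its range is refused whole. The fingers move at their own pace and stop on an object; the grip force is fixed at half the most. Time passes only in rows, so rows that do not move let the fingers close. It gives the time, the measured TCP pose, the force and the opening at its end, in the units of the state.
- ctrl.get_obs(): the state, without advancing time (a new reading comes with each control period).
- get_image(name): name is "side" or "top" or "wrist"; returns the picture (480x640x3 uint8, red, green, blue); there is no depth.
- camera_model(name): a dict with "mtx" (3x3 intrinsics, pixels), "dist_coeffs" ([k1, k2, p1, p2, k3] as OpenCV has them; the pictures are not rectified), "rvec" (rotation vector, rad) and "tvec" (3), from world to camera coordinates, as OpenCV has them; the wrist camera has in their place "tool_from_camera" (4x4, takes a point from camera to tool coordinates, whose origin is the TCP and whose axes are the flange's). Camera axes: x right, y down, z forward; pixel columns grow to the right and rows downward; lengths in m; the calibration is good to about 2 mm. A picture is of the moment at which its call begins: read the wrist's pose just before it. camera_model takes no time and is no camera call.
- ctrl.sign_off(): hands the job in, once; it reports no verdict.
Trained networks look in the newest picture that a camera, given by its name, has taken for a name from the list of things; names that differ only in an ending like _2 or _b are one class to them, and where a whole thing is asked for, a point or a joint stands for the part that bears it (a point fixed in the world has none). Each returns a list of dicts, best first, with "confidence" (0 to 1); they miss things now and then, are a little off and sometimes report something else, mostly with a low value. They report only what shows in the picture. A call takes as long as a camera call.
- find_in(query, camera): "location" ([column, row] in pixels, amid what is visible of it).
- tip_of(query, camera): "location" ([column, row] in pixels: a listed point, or the origin of a listed thing).
The state is a dict: "time_s": time; "joint_positions": joint angles; "joint_velocities": joint speeds; "joint_torque": joint torques, N m; "tool_pos": TCP position; "tool_rot": TCP orientation; "ft_force": force on the tool from outside, world axes, zero at the start; "moment": the same for the moment, N m; "grip_width": finger opening in m.
Only numpy, scipy, OpenCV 4.12 (cv2) and the standard library are available. Lean on these libraries where they do the work, as an engineer would, in place of code of your own. Each camera call takes 0.05 s, during which the arm holds its last target.

TASK

Take the copper tap tail out of its wooden rest and feed it at a slant, bare end first, down through the rubber-edged slot of the steel sink-deck stand. Finish holding it there in the gripper: a good part of the bare end (about 5 cm in height) below the deck for the nut to be put on from underneath, the brass nut end above the deck, the tail still and touching neither the stand nor the table. Leave the tape measure, the green tin and the grey elbow behind the work where they are.

Things in the scene. Friction and masses are not known exactly. Their poses are not given: they have to be found in the camera images.
- pipe: copper tap tail: straight round pipe 16 mm in diameter, 240 mm long overall, 0.16 kg (varies), loose. Origin at the middle of its length, on its axis. Its x axis runs along the pipe towards the bare end; the other end (x from -120 to -102 mm) has a hexagonal brass nut 31 mm across its corners, with a 22 mm round collar as far as x = -94 mm. It balances at about x = -27 mm. At the start it lies level in the rest, axis 55 mm above the table.
- pipe_low (a point): centre of the bare end of the pipe, 120 mm from its middle; the end to go down through the slot
- pipe_top (a point): centre of the outer face of the brass nut end of the pipe, 120 mm from its middle
- rest: wooden pipe rest, fixed: a strip 200 x 56 x 12 mm with two V cradles, 16 mm wide, under the pipe, open upwards. Origin under the strip's middle, x along the strip (and the pipe, towards its bare end). The cradles are centred at x = -85 and +70 mm (up to 62 mm high); between them the pipe is free for fingers, 43 mm above the strip.
- stand: sink-deck stand, fixed: steel panel 200 x 150 mm on four legs (18 mm square, at the corners), top at 140 mm, panel 6 mm thick at the slot, open space below; low rails 28 mm high join the legs at both short ends. Origin on the table under the panel's middle; x along its 200 mm side, z up.
- slot (a point): centre of the slot, at the panel's top face. Clear opening 60 mm along its x axis (the stand's x) by 34 mm along y, edged with a black rubber bead. Either direction along x may be used for the slant; too short to lower the pipe straight down at a slant, so it has to be fed along its own axis.
- tape: yellow tape measure 38 x 90 x 65 mm, a loose bystander at the back of the table
- tin: round tin 62 mm in diameter, 34 mm high, with green lid, a loose bystander at the back of the table
- elbow: grey plastic pipe elbow 42 x 42 x 26 mm, a loose bystander at the back right of the table

How it is judged:
On the way, in this order (a step that is already met when the one before it is completed fails the run):
1. the tail is lifted out of the rest, bare end above the deck (height (world z) of pipe_low above 0.14 m and contact force between pipe and rest below 0.05 N), for 0.05 s.
2. the bare end goes down into the slot (x of pipe_low in the frame of slot between -0.045 and 0.045 m and y of pipe_low in the frame of slot between -0.02 and 0.02 m and z of pipe_low in the frame of slot between -0.025 and -0.001 m).
At the end, for the whole second after the job is handed in: Gripper holds the still tail through the slot: bare end 35 mm or more below the deck top, 15 mm or more above the table, within 100 mm along and 50 mm across of the slot centre; nut end 40 mm or more above the deck, within 200 mm along; tail not touching the stand (under 0.2 N) (z of pipe_low in the frame of slot below -0.035 m and height (world z) of pipe_low above 0.015 m and x of pipe_low in the frame of slot between -0.1 and 0.1 m and y of pipe_low in the frame of slot between -0.05 and 0.05 m and z of pipe_top in the frame of slot above 0.04 m and x of pipe_top in the frame of slot between -0.2 and 0.2 m and contact force between pipe and stand below 0.2 N and contact force between pipe and the fingers above 1 N and linear speed of pipe below 0.02 m/s); the arm keeps its last pose, push and grip.
It fails at once if the tape measure, tin or elbow is pushed more than 20 mm (distance of any of tape, tin, elbow from where it was at the start of the episode above 0.02 m).
It also fails if it takes over 42 s, if anything falls off the work surface, if the arm or the gripper's body presses on something with over 40 N, if the wrist force passes 120 N, or if a joint passes its speed limit or range.

## Working session

There is one attempt and no reset: what is moved stays moved. The work goes in short steps, Python scripts to look and compute and a tool call to move; the robot and the scene stay as the last step left them, time stands still between calls to the robot, and variables do not carry over. Pictures are saved under pics/ and viewed, and the job is handed in when it is done.

Besides the shell and the picture viewer there is one more tool, called after "Emit:" as name(argument=value, ...) on one line, values as JSON. arm_command: Moves the arm, as the interface text tells. Its arguments: {"type":"object","properties":{"plan":{"type":"array","items":{"type":"array"}}},"required":["plan"]}

```bash
mkdir -p pics; cat > h.py <<'E'
import numpy as np, cv2
from rig import ctrl, get_image, camera_model, find_in, tip_of
def snap(n,f):
    im=get_image(n); cv2.imwrite('pics/'+f,im[:,:,::-1]); return im
def cam(n):
    m=camera_model(n); K=np.array(m['mtx'],float); d=np.array(m['dist_coeffs'],float)
    if 'rvec' in m:
        R=cv2.Rodrigues(np.array(m['rvec'],float))[0]; t=np.array(m['tvec'],float).ravel()
    else:
        o=ctrl.get_obs(); T=np.eye(4); T[:3,:3]=cv2.Rodrigues(np.array(o['tool_rot'],float))[0]; T[:3,3]=o['tool_pos']
        W=np.linalg.inv(T@np.array(m['tool_from_camera'])); R=W[:3,:3]; t=W[:3,3]
    return K,d,R,t
def ray(c,p):
    K,d,R,t=c; u=cv2.undistortPoints(np.array([[p]],float),K,d)[0,0]
    return -R.T@t, R.T@np.array([u[0],u[1],1.])
def atz(c,p,z):
    o,v=ray(c,p); return o+v*(z-o[2])/v[2]
def proj(c,P):
    K,d,R,t=c; return cv2.projectPoints(np.array(P,float).reshape(-1,1,3),cv2.Rodrigues(R)[0],t,K,d)[0][:,0]
def tri(c1,p1,c2,p2):
    o1,v1=ray(c1,p1);o2,v2=ray(c2,p2); v1/=np.linalg.norm(v1);v2/=np.linalg.norm(v2)
    s=np.linalg.lstsq(np.c_[v1,-v2],o2-o1,rcond=None)[0]
    a=o1+v1*s[0];b=o2+v2*s[1]; return (a+b)/2,np.linalg.norm(a-b)
E
python3 - <<'E'
from h import *
np.set_printoptions(precision=4,suppress=True)
for n in ['top','side','wrist']:
    snap(n,n+'0.png'); c=cam(n); print(n,'campos',-c[2].T@c[3])
    for q in ['pipe_low','pipe_top','slot','pipe','rest','stand']:
        r=tip_of(q,n)[:2]; print(q,[(np.round(x['location'],1),round(x['confidence'],2)) for x in r])
o=ctrl.get_obs(); print(o, ctrl.pinch_z)
E
```

```text
top campos [ 0.4227 -0.0826  1.0614]
pipe_low [(array([341. , 343.1]), 0.76)]
pipe_top [(array([370.2, 212.9]), 0.97), (array([194.5, 166. ]), 0.47)]
slot [(array([197.3, 275.1]), 0.78)]
pipe [(array([356.6, 275.4]), 0.74)]
rest [(array([349.9, 279.1]), 0.88), (array([201.5, 275.2]), 0.64)]
stand [(array([212.8, 278. ]), 0.98)]
side campos [0.2217 0.5231 0.7641]
pipe_low [(array([414. , 276.7]), 0.93)]
pipe_top [(array([305.9, 219. ]), 0.6)]
slot [(array([283.7, 313.9]), 0.97)]
pipe [(array([360. , 246.6]), 0.81)]
rest [(array([359.8, 267.6]), 0.81), (array([296.1, 188.7]), 0.59)]
stand [(array([290.7, 372.2]), 0.68), (array([359.7, 268.2]), 0.67)]
wrist campos [0.0682 0.6262 0.3737]
pipe_low []
pipe_top []
slot []
pipe []
rest []
stand []
{'time_s': 1.05, 'joint_positions': array([-1.4092,  0.4111, -0.0127,  1.5962,  0.0056,  1.1343, -0.0821]), 'joint_velocities': array([ 0.0008,  0.0004, -0.0024,  0.0011,  0.0009,  0.0004, -0.0007]), 'joint_torque': array([ -0.0004, -60.0403,   0.6808, -29.9742,   0.0138,   0.0017,
         0.    ]), 'tool_pos': array([0.1424, 0.6086, 0.2313]), 'tool_rot': array([ 0.36  ,  3.1209, -0.    ]), 'ft_force': array([ 0.5972, -0.1285, -0.2502]), 'moment': array([-0.0175,  0.0581, -0.0053]), 'grip_width': 0.08554363098258266} 0.0187
```

View pics/top0.png

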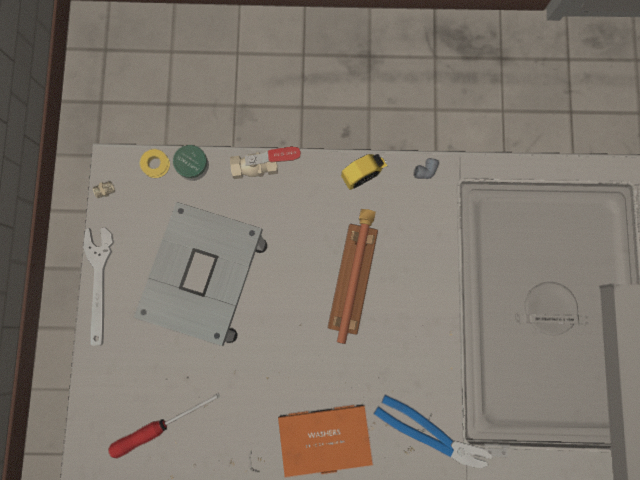

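View pics/side0.png

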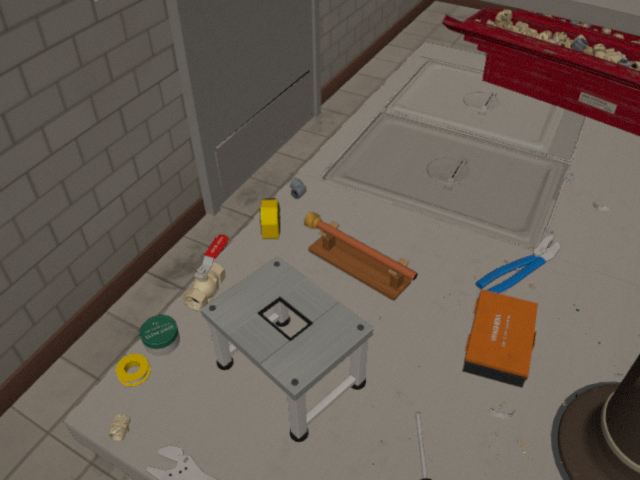

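```bash
python3 - <<'E'
from h import *
np.set_printoptions(precision=4,suppress=True)
T=cam('top');S=cam('side')
for n,a,b,z in [('low',[341,343.1],[414,276.7],.055),('topend',[370.2,212.9],[305.9,219],.055),('slot',[197.3,275.1],[283.7,313.9],.14),('pipe',[356.6,275.4],[360,246.6],.055),('rest',[349.9,279.1],[359.8,267.6],0),('stand',[212.8,278],[290.7,372.2],0)]:
    print(n,atz(T,a,z),atz(S,b,z),*tri(T,a,S,b))
E
```

```text
low [ 0.4046 -0.1253  0.055 ] [ 0.4053 -0.1223  0.055 ] [ 0.4053 -0.1252  0.0521] 0.0016764055615743141
topend [ 0.6369 -0.1745  0.055 ] [ 0.6411 -0.1643  0.055 ] [ 0.6425 -0.1739  0.0461] 0.007892789704215107
slot [0.5093 0.113  0.14  ] [0.5179 0.1081 0.14  ] [0.5112 0.1126 0.148 ] 0.0058125025028356895
pipe [ 0.5231 -0.1512  0.055 ] [ 0.5184 -0.145   0.055 ] [ 0.5228 -0.1521  0.0472] 0.002239316041782422
rest [ 0.5213 -0.1425  0.    ] [ 0.5173 -0.1464  0.    ] [ 0.5186 -0.1432  0.0028] 0.005123083025402295
stand [0.5177 0.1136 0.    ] [0.5127 0.111  0.    ] [0.515  0.1123 0.001 ] 0.005479272821919681
```

The top view shows the pipe at (341,343) to (370,213), bare end towards the robot. The stand is at (200,275), and its slot is nearly parallel to the pipe. The points agree with the known heights and lengths (0.2375 m against 0.24 m). First I move above the grasp.

Emit:
arm_command(plan=[[[-2.5, -2.7, 0], -0.02, 100], [[-2.5, -2.7, 0], 0, 100], [[-2.5, -2.7, 0], 0, 100], [[-2.5, -2.7, 0], 0, 100], [[-2.5, -2.7, 0], 0, 100], [[-2.5, -2.7, 0], 0, 100], [[-2.5, -2.7, 0], 0, 100], [[-2.5, -2.7, 0], 0, 100], [[-2.5, -2.7, 0], 0, 100], [[-2.5, -2.7, 0], 0, 100], [[-2.5, -2.7, 0], 0, 100], [[-2.5, -2.7, 0], 0, 100], [[-2.5, -2.7, 0], 0, 100], [[-2.5, -2.7, 0], 0, 100], [[-2.5, -2.7, 0], 0, 100], [[-2.5, -2.7, 0], 0, 100], [[-2.5, -2.7, 0], 0, 100], [[-2.5, -2.7, 0], 0, 100], [[-2.5, -2.7, 0], 0, 100], [[-2.5, -2.7, 0], 0, 100]])

```text
time_s: 3.05
tool_pos: [0.519, -0.0254, 0.2315]
tool_rot: [0.328, 3.124, 0.001]
ft_force: [0.8, 0.5, -0.2]
grip_width: 0.0854
```

Emit:
arm_command(plan=[[[-2.1, -3.0, 0], 0, 100], [[-2.1, -3.0, 1], 0, 100], [[-2.1, -3.0, 2], 0, 100], [[-2.2, -3.1, 1], 0, 100], [[0, 0, 0], 0, 100], [[0, 0, 0], 0, 100]])

```text
time_s: 3.65
tool_pos: [0.576, -0.161, 0.1908]
tool_rot: [-0.332, -3.123, 0.0]
ft_force: [-0.2, 0.5, 1.3]
grip_width: 0.0852
```

```bash
python3 - <<'E'
from h import *
np.set_printoptions(precision=4,suppress=True)
o=ctrl.get_obs(); print(o['tool_pos'],o['tool_rot'])
c=cam('wrist'); snap('wrist','w1.png')
for q in ['pipe_low','pipe_top','pipe','rest']:
    r=tip_of(q,'wrist')[:2]; print(q,[(np.round(x['location'],1),round(x['confidence'],2),atz(c,x['location'],.055 if q!='rest' else 0)) for x in r])
P=lambda s:[.5207-.978*s,-.150+.208*s,.055]
print(proj(c,[P(-.12),P(-.058),P(.0),P(.12)]))
E
```

```text
[ 0.576  -0.161   0.1908] [-0.332  -3.1229  0.0005]
pipe_low [(array([249.8, 363.6]), 0.41, array([ 0.6968, -0.259 ,  0.055 ]))]
pipe_top [(array([323.9, 298.4]), 0.57, array([ 0.6415, -0.1719,  0.055 ]))]
pipe [(array([322.2, 162.7]), 0.85, array([ 0.5213, -0.1479,  0.055 ]))]
rest [(array([324.1, 161.3]), 0.56, array([ 0.5243, -0.1464,  0.    ]))]
[[319.8602 295.7896]
 [319.6635 230.9616]
 [319.46   162.4862]
 [318.9842  -4.4884]]
```

View pics/w1.png

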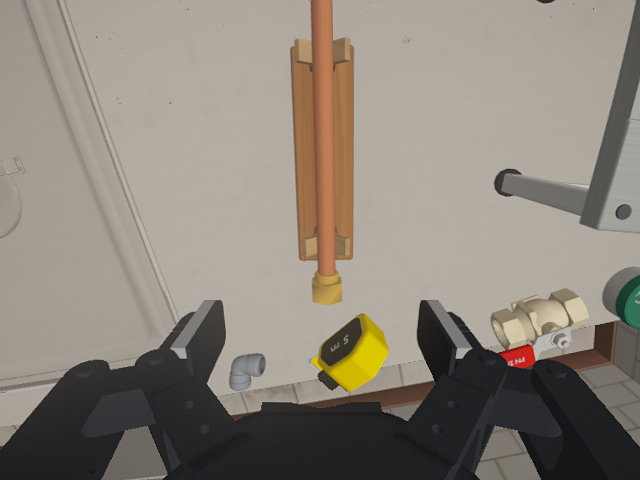

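The wrist view shows the pipe running from (322,0) to the nut at (327,290). The rest cradles are at rows 50 and 245, and the tape is near the nut.

```bash
python3 - <<'E'
from h import *
np.set_printoptions(precision=4,suppress=True)
c=cam('wrist'); im=cv2.imread('pics/w1.png').astype(int)
hsv=cv2.cvtColor(im.astype(np.uint8),cv2.COLOR_BGR2HSV)
for r in list(range(10,300,20)):
    x=im[r,285:370]; 
    if r in(150,): print([tuple(p) for p in x[::4]], [tuple(p) for p in hsv[r,285:370:4]])
g=cv2.cvtColor(im.astype(np.uint8),cv2.COLOR_BGR2GRAY).astype(float)
for r in range(10,300,20):
    sat=hsv[r,:,1].astype(float); d=np.abs(im[r,1:].astype(float)-im[r,:-1]).sum(1)
    e=[i for i in range(285,365) if d[i]>45]; print(r,e)
for p in [(322,60),(325.5,250),(327,272),(327,303),(322,240),(322,50)]:
    print(p,atz(c,p,.055),atz(c,p,.063))
E
```

```text
[(np.int64(161), np.int64(171), np.int64(178)), (np.int64(162), np.int64(172), np.int64(180)), (np.int64(155), np.int64(165), np.int64(174)), (np.int64(72), np.int64(110), np.int64(156)), (np.int64(71), np.int64(110), np.int64(157)), (np.int64(72), np.int64(110), np.int64(157)), (np.int64(70), np.int64(109), np.int64(155)), (np.int64(66), np.int64(103), np.int64(147)), (np.int64(64), np.int64(92), np.int64(143)), (np.int64(75), np.int64(111), np.int64(173)), (np.int64(84), np.int64(125), np.int64(190)), (np.int64(84), np.int64(126), np.int64(190)), (np.int64(73), np.int64(106), np.int64(167)), (np.int64(70), np.int64(112), np.int64(162)), (np.int64(71), np.int64(112), np.int64(159)), (np.int64(73), np.int64(118), np.int64(168)), (np.int64(70), np.int64(113), np.int64(161)), (np.int64(103), np.int64(127), np.int64(156)), (np.int64(162), np.int64(171), np.int64(180)), (np.int64(160), np.int64(170), np.int64(179)), (np.int64(162), np.int64(172), np.int64(180)), (np.int64(163), np.int64(172), np.int64(179))] [(np.uint8(18), np.uint8(24), np.uint8(178)), (np.uint8(17), np.uint8(26), np.ui
[... 1012 characters left out ...]
70 [290, 309, 332, 334, 353]
90 [290, 291, 353]
110 [291, 292, 353]
130 [292, 293, 353]
150 [293, 294, 352, 353]
170 [294, 295, 314, 352, 353]
190 [294, 295, 352, 353]
210 [295, 296, 352, 353]
230 [296, 297, 313, 334, 336, 352, 353]
250 [297, 298, 305, 316, 344, 349, 352]
270 [315, 316, 317, 335, 336]
290 [311, 312, 341]
(322, 60) [ 0.4469 -0.1301  0.055 ] [ 0.4485 -0.1305  0.063 ]
(325.5, 250) [ 0.5967 -0.1583  0.055 ] [ 0.5939 -0.1579  0.063 ]
(327, 272) [ 0.6175 -0.1612  0.055 ] [ 0.6142 -0.1607  0.063 ]
(327, 303) [ 0.6481 -0.1675  0.055 ] [ 0.6439 -0.1668  0.063 ]
(322, 240) [ 0.587  -0.1595  0.055 ] [ 0.5845 -0.159   0.063 ]
(322, 50) [ 0.4401 -0.1287  0.055 ] [ 0.4419 -0.1291  0.063 ]
```

Emit:
arm_command(plan=[[[0.6, 0.4, 2], -0.03, 100], [[0, 0, 3.5], 0, 100], [[0, 0, 3], 0, 100], [[0, 0, 0], 0, 100], [[0, 0, 0], 0, 100]])

```text
time_s: 4.4
tool_pos: [0.5714, -0.1546, 0.107]
tool_rot: [-0.281, -3.129, 0.0]
ft_force: [-0.3, -1.0, 0.3]
grip_width: 0.0856
```

```bash
python3 - <<'E'
from h import *
np.set_printoptions(precision=4,suppress=True)
o=ctrl.get_obs(); print(o['tool_pos'],o['tool_rot'])
c=cam('wrist'); snap('wrist','w2.png')
R=cv2.Rodrigues(o['tool_rot'])[0]
for tx in(-.011,0,.011):
    g=o['tool_pos']+R@np.array([tx,0,0]); g[2]=.063; print(tx,proj(c,[g]))
E
```

```text
[ 0.5714 -0.1546  0.107 ] [-0.281  -3.1288  0.    ]
-0.011 [[320.2398 286.0602]]
0 [[320.2374 269.3632]]
0.011 [[320.235  252.0888]]
```

View pics/w2.png

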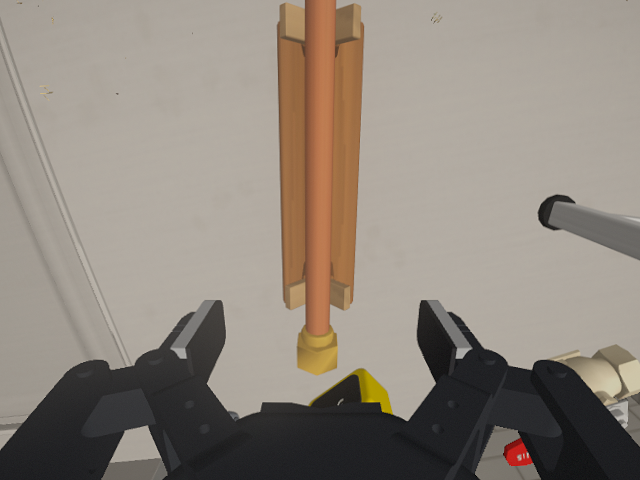

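The pipe is centred (column 319) and parallel to the tool axis. The nut-side cradle starts at row 283, so I shift 7 mm towards the bare end, descend and close.

Emit:
arm_command(plan=[[[0.7, 0, 1.1], 0, 100], [[0, 0, 3], 0, 100], [[0, 0, 2], 0, 100], [[0, 0, 1], 0, 100], [[0, 0, 0], 0, 100], [[0, 0, 0], 0, 100], [[0, 0, 0], 0, 0], [[0, 0, 0], 0, 0], [[0, 0, 0], 0, 0], [[0, 0, 0], 0, 0], [[0, 0, 0], 0, 0], [[0, 0, 0], 0, 0], [[0, 0, 0], 0, 0], [[0, 0, 0], 0, 0], [[0, 0, 0], 0, 0], [[0, 0, 0], 0, 0]])

```text
time_s: 6.05
tool_pos: [0.5643, -0.155, 0.0357]
tool_rot: [0.284, 3.128, -0.002]
ft_force: [-2.4, -5.7, 4.6]
grip_width: 0.0141
```

Emit:
arm_command(plan=[[[0, 0, -0.5], 0, 0], [[0, 0, -1], 0, 0], [[0, 0, -1.5], 0, 0], [[0, 0, -2], 0, 0], [[0, 0, -2], 0, 0], [[0, 0, -2], 0, 0], [[0, 0, -2], 0, 0], [[0, 0, -2], 0, 0], [[0, 0, -1], 0, 0], [[0, 0, 0], 0, 0], [[0, 0, 0], 0, 0], [[0, 0, 0], 0, 0]])

```text
time_s: 7.25
tool_pos: [0.5637, -0.1534, 0.1743]
tool_rot: [-0.282, -3.127, -0.0]
ft_force: [-0.8, -0.3, -1.6]
grip_width: 0.0142
```

```bash
python3 - <<'E'
from h import *
np.set_printoptions(precision=4,suppress=True)
snap('side','s2.png'); snap('wrist','w3.png');snap('top','t2.png')
T=cam('top');S=cam('side')
for q in ['pipe_low','pipe_top']:
    a=tip_of(q,'top')[:2];b=tip_of(q,'side')[:2]; print(q,a,b)
    if a and b: print(tri(T,a[0]['location'],S,b[0]['location']))
E
```

```text
pipe_low [] [{'location': [426.9, 217.1], 'confidence': 0.96}]
pipe_top [] [{'location': [302.9, 158.2], 'confidence': 0.73}]
```

View pics/s2.png

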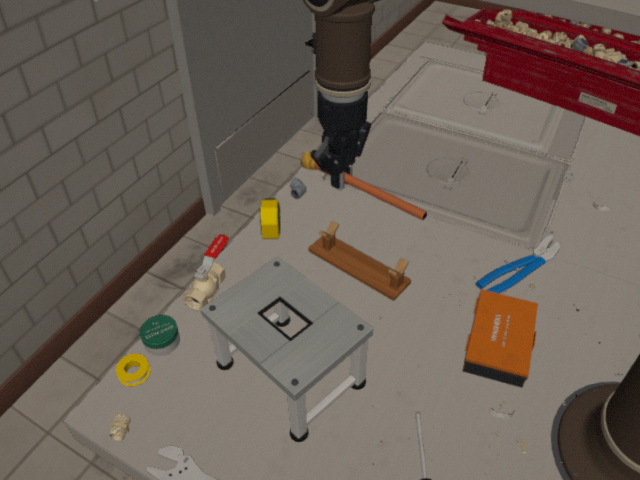

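View pics/w3.png

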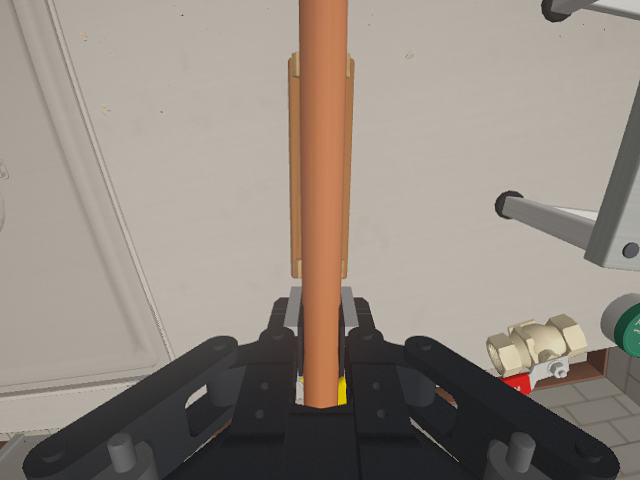

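View pics/t2.png

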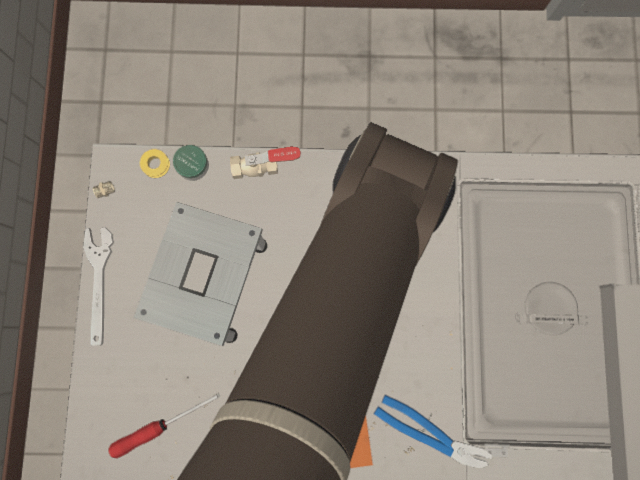

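```bash
cat >> h.py <<'E'
def tilt(cn='side',save=None,show=True):
    """intersect rays of pipe ends with the tool's x-z plane"""
    o=ctrl.get_obs(); R=cv2.Rodrigues(np.array(o['tool_rot'],float))[0]; p=np.array(o['tool_pos']); G=p-R[:,2]*ctrl.pinch_z
    if save: snap(cn,save)
    else: get_image(cn)
    c=cam(cn); out={}
    for q in ['pipe_low','pipe_top']:
        r=tip_of(q,cn)
        for x in r[:2]:
            oo,v=ray(c,x['location']); s=((G-oo)@R[:,1])/(v@R[:,1]); P=oo+v*s; out.setdefault(q,P)
            d=P-G; print(q,np.round(x['location'],1),round(x['confidence'],2),'P',P.round(4),'along',round(d@R[:,0],4),'up',round(d[2],4),'len',round(np.linalg.norm(d),4),'deg',round(np.degrees(np.arctan2(d[2],d@R[:,0])),1))
    print('tcp',p.round(4),'xang',round(np.degrees(np.arctan2(R[1,0],R[0,0])),2),'G',G.round(4))
    if len(out)==2:
        d=out['pipe_low']-out['pipe_top']; print('pipe len',np.linalg.norm(d),'slope',np.degrees(np.arcsin(d[2]/np.linalg.norm(d))))
    return out
E
python3 - <<'E'
from h import *
np.set_printoptions(precision=4,suppress=True)
tilt()
# stand corners/screws from t2 image: panel screws
T=cam('top');S=cam('side')
for p in [(180.5,210),(252,233),(216.5,336),(143,312)]: print('screw top',atz(T,p,.14))
for p in [(277,265),(360.5,327.5),(294.5,381.5),(212,308)]: print('screw side',atz(S,p,.14))
for n,c,L in [('t',T,[(190,248),(217,255),(208,296),(181,291)])]:
    for p in L: print(n,atz(c,p,.14))
E
python3 - <<'E'
import cv2
im=cv2.imread('pics/t2.png')[190:360,120:280]; cv2.imwrite('pics/t2c.png',cv2.resize(im,None,fx=3.5,fy=3.5,interpolation=cv2.INTER_CUBIC))
im=cv2.imread('pics/s2.png')[250:450,180:390]; cv2.imwrite('pics/s2c.png',cv2.resize(im,None,fx=3,fy=3,interpolation=cv2.INTER_CUBIC))
E
```

```text
pipe_low [428.2 216.1] 0.85 P [ 0.3977 -0.1235  0.1937] along 0.1693 up 0.0 len 0.1693 deg 0.0
pipe_top [302.4 157.5] 0.97 P [ 0.646  -0.1687  0.1919] along -0.0831 up -0.0018 len 0.0831 deg -178.8
tcp [ 0.5642 -0.1538  0.175 ] xang 169.69 G [ 0.5642 -0.1538  0.1937]
pipe len 0.25238231598640615 slope 0.4176919026680294
screw top [0.6165 0.1469 0.14  ]
screw top [0.5806 0.0273 0.14  ]
screw top [0.4129 0.0767 0.14  ]
screw top [0.4483 0.1961 0.14  ]
screw side [0.577  0.0311 0.14  ]
screw side [0.4122 0.0784 0.14  ]
screw side [0.448  0.1962 0.14  ]
screw side [0.614  0.1482 0.14  ]
t [0.5534 0.1275 0.14  ]
t [0.5429 0.0829 0.14  ]
t [0.476  0.0938 0.14  ]
t [0.4831 0.1377 0.14  ]
```

View pics/t2c.png

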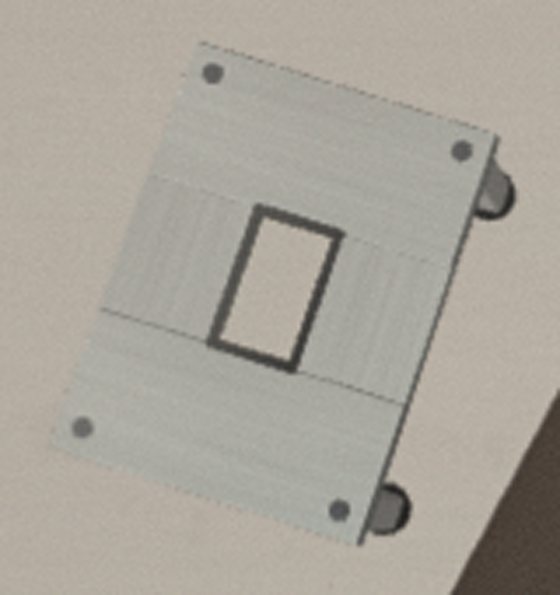

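View pics/s2c.png

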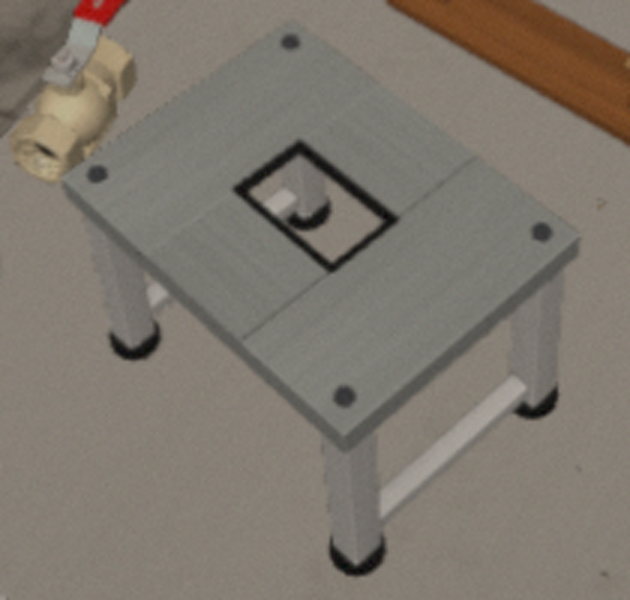

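```bash
python3 - <<'E'
from h import *
np.set_printoptions(precision=4,suppress=True)
o=ctrl.get_obs(); print(o['joint_positions'])
E
```

```text
[-0.1957  0.4259  0.5071  1.7871 -0.2422  0.9907  1.7982]
```

Emit:
arm_command(plan=[[[0, 0, 0], 0.14, 0], [[0, 0, 0], 0.14, 0], [[0, 0, 0], 0.14, 0], [[0, 0, 0], 0.14, 0], [[0, 0, 0], 0.14, 0], [[0, 0, 0], 0.14, 0], [[0, 0, 0], 0.14, 0], [[0, 0, 0], 0.14, 0], [[0, 0, 0], 0.14, 0], [[0, 0, 0], 0.14, 0], [[0, 0, 0], 0.14, 0], [[0, 0, 0], 0.13, 0], [[-1.2, -1.84, 0], 0, 0], [[-1.2, -1.84, 0], 0, 0], [[-1.2, -1.84, 0], 0, 0], [[-1.2, -1.84, 0], 0, 0], [[0, 0, 0], 0, 0], [[0, 0, 0], 0, 0]])

```text
time_s: 9.55
tool_pos: [0.4806, -0.1794, 0.1756]
tool_rot: [2.509, 1.891, 0.002]
ft_force: [0.6, 1.0, -2.0]
grip_width: 0.0139
```

```bash
python3 - <<'E'
from h import *
np.set_printoptions(precision=4,suppress=True)
tilt('side','s3.png'); print(ctrl.get_obs()['joint_positions'],ctrl.get_obs()['time_s']); snap('wrist','w4.png')
E
```

```text
pipe_low [326.6 229.5] 0.65 P [ 0.5235 -0.03    0.1873] along 0.1555 up -0.007 len 0.1557 deg -2.6
pipe_top [421.  162.2] 0.91 P [ 0.4596 -0.2526  0.1914] along -0.0761 up -0.0029 len 0.0762 deg -177.8
tcp [ 0.4806 -0.1794  0.1756] xang 74.0 G [ 0.4806 -0.1795  0.1943]
pipe len 0.23165115918600016 slope -1.025236996071711
[-0.4996  0.41    0.9905  1.9741 -0.4146  0.9748  0.4147] 9.7
```

View pics/s3.png

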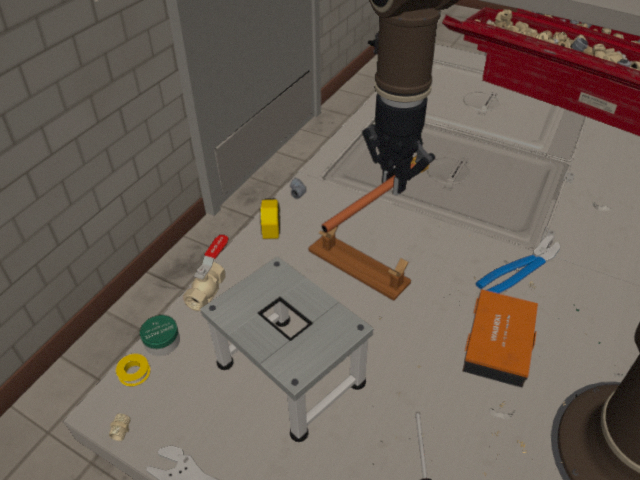

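View pics/w4.png

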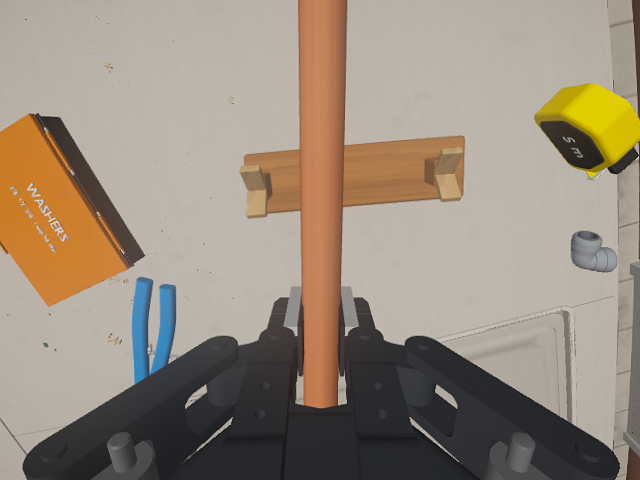

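Emit:
arm_command(plan=[[[0, 0, 2], 0, 0], [[0, 0, 2.5], 0, 0], [[0, 0, 2.5], 0, 0], [[0, 0, 1.9], 0, 0], [[0, 0, 0], 0, 0], [[1.5, 0, 0], 0, 0], [[2, 0, 0], 0, 0], [[2, 0, 0], 0, 0], [[2, 0, 0], 0, 0], [[2, 0, 0], 0, 0], [[1.5, 0, 0], 0, 0], [[1.0, 0, 0], 0, 0], [[0, 0, 0], 0, 0]])

```text
time_s: 11.05
tool_pos: [0.5141, -0.0629, 0.0865]
tool_rot: [2.507, 1.894, 0.001]
ft_force: [-0.0, -0.8, -1.8]
grip_width: 0.014
```

```bash
python3 - <<'E'
from h import *
np.set_printoptions(precision=4,suppress=True)
tilt('side','s4.png'); snap('wrist','w5.png');snap('top','t4.png'); print(ctrl.get_obs()['ft_force'])
E
```

```text
pipe_low [268.5 313.5] 0.81 P [0.5578 0.0912 0.0992] along 0.1602 up -0.006 len 0.1603 deg -2.2
pipe_top [373.1 235.5] 0.79 P [ 0.4924 -0.1392  0.0985] along -0.0793 up -0.0067 len 0.0796 deg -175.1
tcp [ 0.5141 -0.0629  0.0865] xang 74.15 G [ 0.514  -0.0629  0.1052]
pipe len 0.2395452116950957 slope 0.16610964776747972
[ 0.383   0.2166 -0.9927]
```

View pics/s4.png

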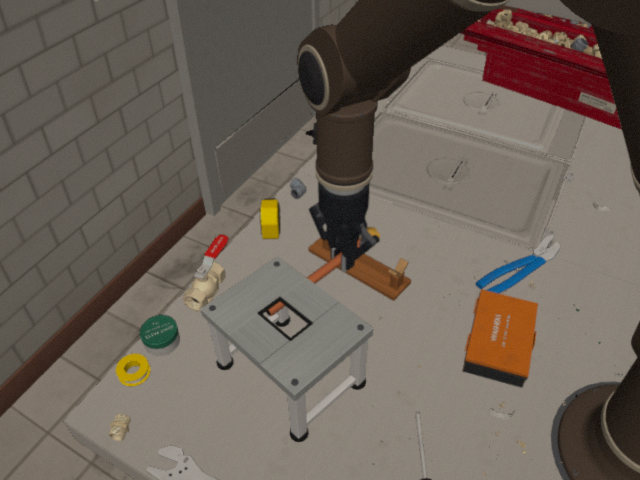

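View pics/w5.png

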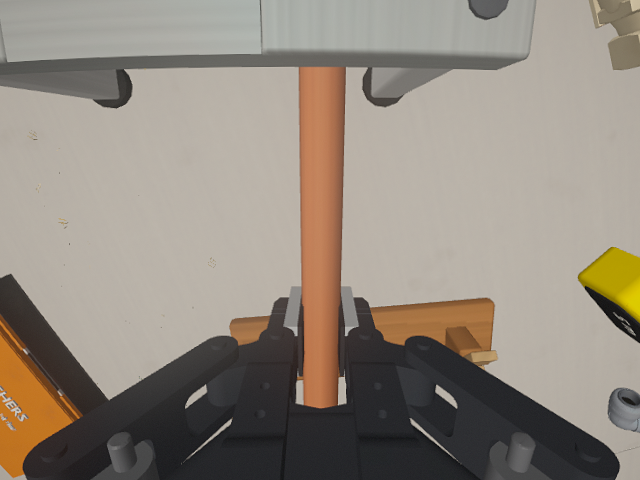

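The pipe is under the deck's right edge, between the legs and level. Now I raise it so the deck edge levers the bare end down.

Emit:
arm_command(plan=[[[0, 0, -1], 0, 0], [[0, 0, -0.5], 0, 0], [[0, 0, -0.5], 0, 0], [[0, 0, -0.5], 0, 0], [[0, 0, -0.5], 0, 0], [[0, 0, -0.5], 0, 0], [[0, 0, -0.5], 0, 0], [[0, 0, 0], 0, 0]])

```text
time_s: 12.1
tool_pos: [0.5135, -0.0644, 0.1268]
tool_rot: [2.508, 1.891, 0.0]
ft_force: [0.0, -1.7, -6.0]
grip_width: 0.0141
```

```bash
python3 - <<'E'
from h import *
np.set_printoptions(precision=4,suppress=True)
tilt('side','s5.png'); print(ctrl.get_obs()['ft_force'],ctrl.get_obs()['moment'])
E
```

```text
pipe_low [276.1 310.7] 0.93 P [0.5539 0.0767 0.0926] along 0.1468 up -0.0529 len 0.156 deg -19.8
pipe_top [374.2 206. ] 0.64 P [ 0.4929 -0.1363  0.1665] along -0.0748 up 0.0209 len 0.0777 deg 164.4
tcp [ 0.5135 -0.0644  0.1268] xang 74.03 G [ 0.5135 -0.0644  0.1455]
pipe len 0.2335892691033122 slope -18.439254786928377
[-0.2635 -0.7754 -4.7064] [-0.5462  0.1086 -0.0417]
```

View pics/s5.png

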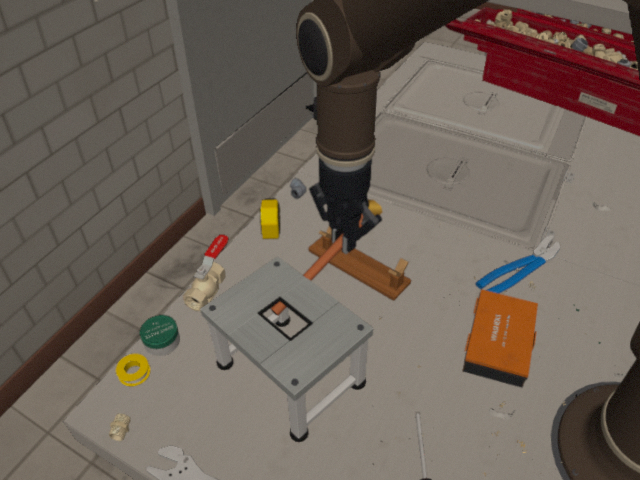

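Emit:
arm_command(plan=[[[0, 0, -0.5], 0, 0], [[0, 0, -0.5], 0, 0], [[0, 0, -0.5], 0, 0], [[0, 0, -0.5], 0, 0], [[0, 0, -0.5], 0, 0], [[0, 0, -0.5], 0, 0], [[0, 0, -0.5], 0, 0], [[0, 0, -0.5], 0, 0], [[0, 0, -0.1], 0, 0], [[0, 0, 0], 0, 0]])

```text
time_s: 13.25
tool_pos: [0.5136, -0.0649, 0.1677]
tool_rot: [2.509, 1.89, 0.001]
ft_force: [-0.3, -2.5, -2.9]
grip_width: 0.0142
```

```bash
python3 - <<'E'
from h import *
np.set_printoptions(precision=4,suppress=True)
tilt('side','s6.png'); print(ctrl.get_obs()['ft_force'],ctrl.get_obs()['moment'])
E
```

```text
pipe_top [371.1 175.7] 0.76 P [ 0.4965 -0.1244  0.2347] along -0.0619 up 0.0483 len 0.0786 deg 142.0
tcp [ 0.5136 -0.0649  0.1677] xang 73.98 G [ 0.5136 -0.0649  0.1864]
[-0.2464 -2.5218 -3.341 ] [-0.8767  0.0661 -0.0917]
```

View pics/s6.png

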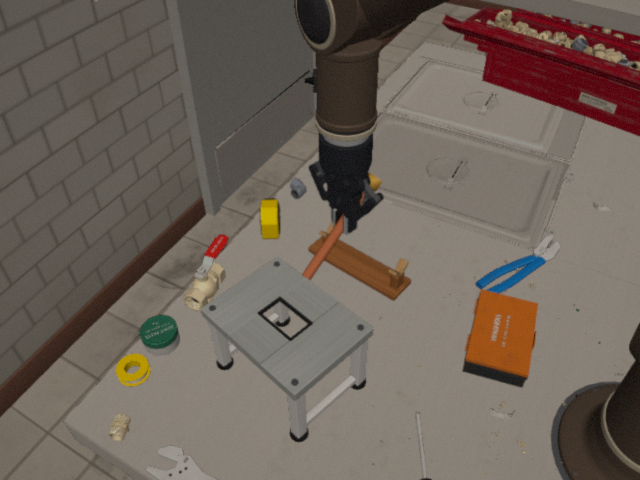

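Emit:
arm_command(plan=[[[-1, 0, 0], 0, 0], [[-2, 0, 0], 0, 0], [[-2.5, 0, 0], 0, 0], [[-2.5, 0, 0], 0, 0], [[-2.5, 0, 0], 0, 0], [[-1.5, 0, 0], 0, 0], [[0, 0, -2], 0, 0], [[0, 0, -3], 0, 0], [[0, 0, -3], 0, 0], [[0, 0, -2], 0, 0], [[0, 0, 0], 0, 0]])

```text
time_s: 14.5
tool_pos: [0.4816, -0.1804, 0.2697]
tool_rot: [2.507, 1.889, 0.007]
ft_force: [0.2, -0.4, -2.5]
grip_width: 0.014
```

```bash
python3 - <<'E'
from h import *
np.set_printoptions(precision=4,suppress=True)
tilt('side','s7.png'); print(ctrl.get_obs()['ft_force'],ctrl.get_obs()['moment']); print(ctrl.get_obs()['joint_positions'])
E
```

```text
pipe_low [340.8 219.7] 0.65 P [ 0.5159 -0.0619  0.1852] along 0.1232 up -0.1032 len 0.1609 deg -39.9
pipe_low [359.4 266. ] 0.63 P [ 0.5025 -0.1109  0.0441] along 0.0721 up -0.2443 len 0.2549 deg -73.5
pipe_top [425.2  91.6] 0.83 P [ 0.4637 -0.2418  0.331 ] along -0.0639 up 0.0426 len 0.0769 deg 146.3
tcp [ 0.4816 -0.1804  0.2697] xang 74.01 G [ 0.4815 -0.1804  0.2884]
pipe len 0.23744225046375292 slope -37.89133012991677
[-0.6785 -0.1956 -1.2988] [-0.0445 -0.0163 -0.0135]
[-0.6154  0.2945  1.0998  1.865  -0.2871  1.1566  0.3064]
```

View pics/s7.png

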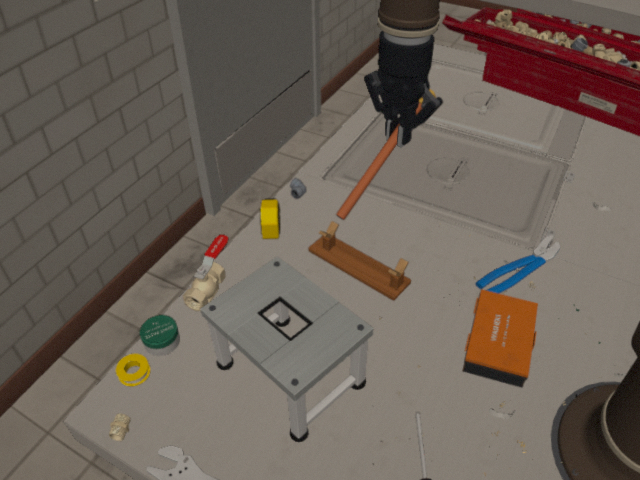

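Emit:
arm_command(plan=[[[0, 0, 0], -0.14, 0], [[0, 0, 0], -0.14, 0], [[0, 0, 0], -0.14, 0], [[0, 0, 0], -0.14, 0], [[0, 0, 0], -0.14, 0], [[0, 0, 0], -0.14, 0], [[0, 0, 0], -0.14, 0], [[0, 0, 0], -0.14, 0], [[0, 0, 0], -0.14, 0], [[0, 0, 0], -0.14, 0], [[0, 0, 0], -0.14, 0], [[0, 0, 0], -0.027, 0]])

```text
time_s: 15.85
tool_pos: [0.4796, -0.1794, 0.266]
tool_rot: [-0.438, -3.109, -0.0]
ft_force: [-0.3, 0.1, -1.9]
grip_width: 0.0144
```

Emit:
arm_command(plan=[[[-0.6, 1.5, 0], 0, 0], [[-1.2, 2.9, 0], 0, 0], [[-1.2, 2.9, 0], 0, 0], [[-1.2, 2.9, 0], 0, 0], [[-1.2, 2.9, 0], 0, 0], [[-1.2, 2.9, 0], 0, 0], [[-1.2, 2.9, 0], 0, 0], [[-1.2, 2.9, 0], 0, 0], [[-1.2, 2.9, 0], 0, 0], [[-1.2, 2.9, 0], 0, 0], [[-0.8, 1.4, 0], 0, 0], [[0, 0, 0], 0, 0], [[0, 0, 0], 0, 0]])

```text
time_s: 17.15
tool_pos: [0.678, 0.0652, 0.266]
tool_rot: [-0.444, -3.108, 0.002]
ft_force: [0.2, -0.5, -1.2]
grip_width: 0.014
```

```bash
python3 - <<'E'
from h import *
np.set_printoptions(precision=4,suppress=True)
tilt('side','s8.png'); tilt('top','t8.png'); snap('wrist','w8.png'); print(ctrl.get_obs()['time_s'],ctrl.get_obs()['ft_force'])
for q in ['slot']:
  for n in ['top','side']:
    r=tip_of(q,n)[:1]; print(n,[(x['location'],atz(cam(n),x['location'],.14)) for x in r])
E
```

```text
pipe_low [265.4 278.9] 0.56 P [0.5463 0.1036 0.1939] along 0.1371 up -0.0908 len 0.1645 deg -33.5
pipe_low [271.2 226.6] 0.53 P [0.5228 0.1106 0.3059] along 0.1617 up 0.0212 len 0.1631 deg 7.5
tcp [0.678  0.0652 0.266 ] xang 163.72 G [0.6781 0.0652 0.2847]
pipe_low [201.1 245.2] 0.96 P [0.552  0.1006 0.1835] along 0.1312 up -0.1025 len 0.1665 deg -38.0
pipe_top [228.7  92.2] 0.88 P [0.7427 0.0447 0.327 ] along -0.0675 up 0.041 len 0.079 deg 148.7
tcp [0.6779 0.0637 0.2673] xang 163.66 G [0.6779 0.0637 0.286 ]
pipe len 0.24508516564397434 slope -35.83130331356838
17.5 [ 0.7215  0.8502 -1.4567]
top []
side [([286.4, 317.2], array([0.5114, 0.1113, 0.14  ]))]
```

View pics/s8.png

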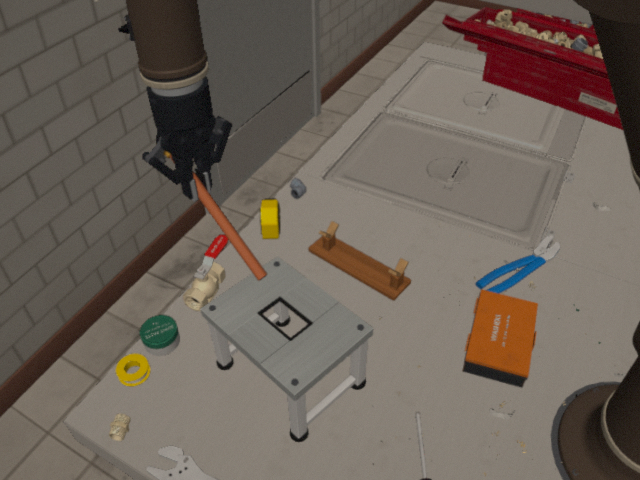

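View pics/w8.png

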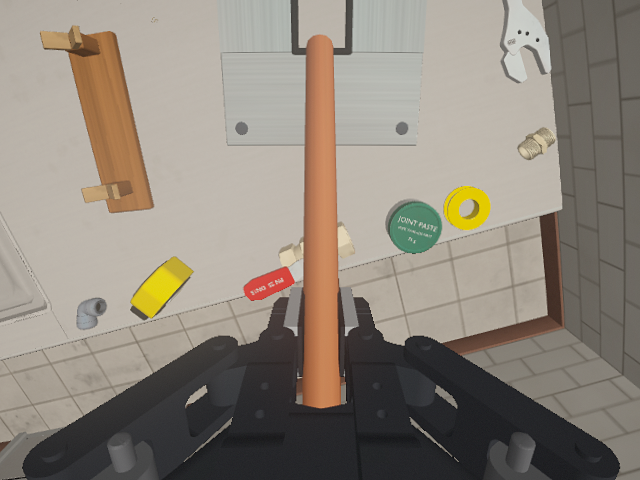

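View pics/t8.png

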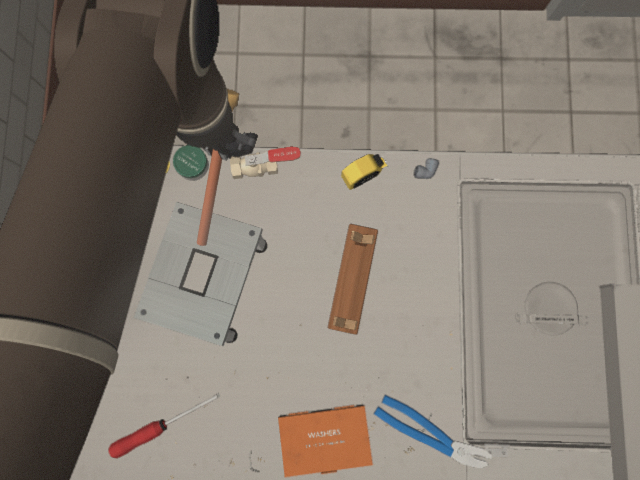

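Emit:
arm_command(plan=[[[0, 0.15, 0.7], 0, 0], [[0, 0, 0.7], 0, 0], [[1.2, 0, 0.9], 0, 0], [[1.2, 0, 0.9], 0, 0], [[0, 0, 0], 0, 0], [[0, 0, 0], 0, 0]])

```text
time_s: 18.2
tool_pos: [0.6559, 0.0732, 0.2352]
tool_rot: [-0.442, -3.11, 0.0]
ft_force: [0.5, -0.1, -1.5]
grip_width: 0.0142
```

```bash
python3 - <<'E'
from h import *
np.set_printoptions(precision=4,suppress=True)
tilt('side','s9.png'); tilt('top','t9.png'); snap('wrist','w9.png')
for n in ['s9','t9']:
    im=cv2.imread(f'pics/{n}.png'); im=im[230:380,200:370] if n=='s9' else im[180:330,120:290]
    cv2.imwrite(f'pics/{n}c.png',cv2.resize(im,None,fx=4,fy=4,interpolation=cv2.INTER_CUBIC))
E
```

```text
pipe_low [277.2 301.5] 0.89 P [0.5246 0.1113 0.1666] along 0.1367 up -0.0873 len 0.1622 deg -32.5
tcp [0.6559 0.0732 0.2352] xang 163.82 G [0.6559 0.0732 0.2539]
pipe_low [197.7 260.6] 0.59 P [0.5305 0.1093 0.1606] along 0.1314 up -0.0938 len 0.1613 deg -35.5
pipe_top [227.6 115.1] 0.83 P [0.7269 0.0522 0.2837] along -0.0733 up 0.0293 len 0.0789 deg 158.2
tcp [0.6565 0.0727 0.2357] xang 163.78 G [0.6565 0.0727 0.2544]
pipe len 0.23866979867842147 slope -31.03408885149973
```

View pics/s9c.png

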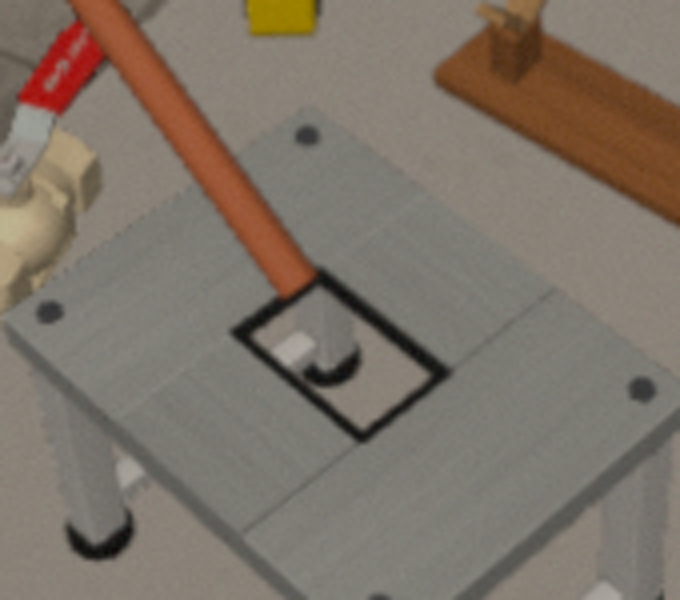

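View pics/w9.png

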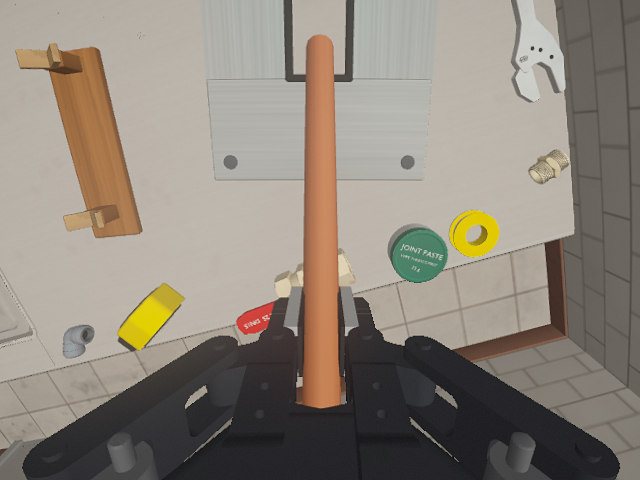

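View pics/t9c.png

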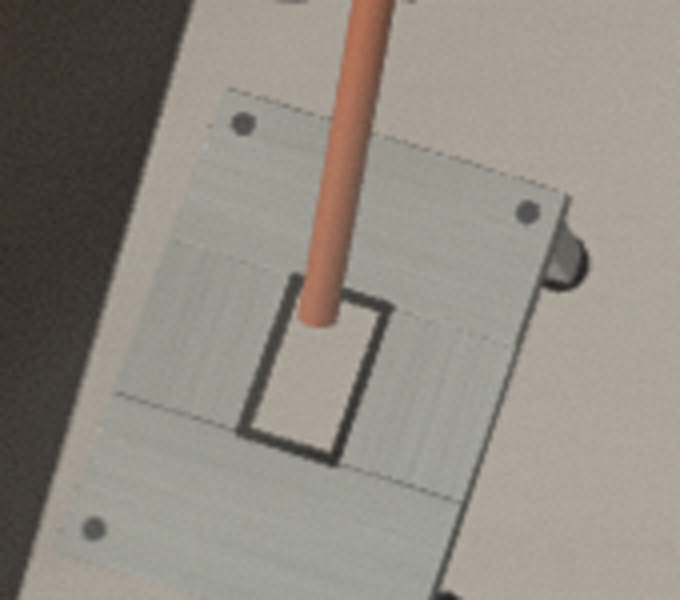

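```bash
cat >> h.py <<'E'
def axis_px(f,box):
    """copper mask -> per-row midpoints fit; returns two far points on axis and extents"""
    im=cv2.imread('pics/'+f); hsv=cv2.cvtColor(im,cv2.COLOR_BGR2HSV)
    m=((hsv[...,0]>=3)&(hsv[...,0]<=13)&(hsv[...,1]>110)&(hsv[...,2]>60)).astype(np.uint8)
    k=np.zeros_like(m); x0,y0,x1,y1=box; k[y0:y1,x0:x1]=m[y0:y1,x0:x1]
    n,l,st,_=cv2.connectedComponentsWithStats(k); i=1+np.argmax(st[1:,4]); k=(l==i)
    ys,xs=np.nonzero(k); P=np.c_[xs,ys].astype(float)
    vx,vy,cx,cy=cv2.fitLine(P.astype(np.float32),cv2.DIST_HUBER,0,.01,.01).ravel()
    s=(P-[cx,cy])@[vx,vy]; print(f,st[i],'w',st[i,4]/(s.max()-s.min()))
    return [np.array([cx,cy])+q*np.array([vx,vy]) for q in (s.min(),s.max())]
def line3(ct,pt,cs,ps):
    o1,a=ray(ct,pt[0]);_,b=ray(ct,pt[1]); n1=np.cross(a,b);n1/=np.linalg.norm(n1)
    o2,c=ray(cs,ps[0]);_,d=ray(cs,ps[1]); n2=np.cross(c,d);n2/=np.linalg.norm(n2)
    D=np.cross(n1,n2);D/=np.linalg.norm(D)
    if D[2]>0: D=-D
    P=np.linalg.lstsq(np.array([n1,n2,D]),np.array([n1@o1,n2@o2,D@o1]),rcond=None)[0]
    return P,D
E
python3 - <<'E'
from h import *
np.set_printoptions(precision=4,suppress=True)
T=cam('top');S=cam('side')
pt=axis_px('t9.png',(150,150,260,300)); ps=axis_px('s9.png',(150,150,320,330)); print(pt,ps)
P,D=line3(T,pt,S,ps); at=lambda z:P+D*(z-P[2])/D[2]
C=np.array([.5135,.1125,.14]);u=np.array([-.960,.279,0]);v=np.array([.279,.96,0])
print('dir',D,'slope',np.degrees(np.arcsin(-D[2])),'heading',np.degrees(np.arctan2(D[1],D[0])))
for z in (.14,.134,.16,.2535): print(z,at(z),(at(z)-C)@u,(at(z)-C)@v)
for z in(.15,.155,.16,.165,.17): print(z,proj(T,[at(z)]),proj(S,[at(z)]))
E
```

```text
t9.png [195 172  23  89 527] w 5.9053204963241495
s9.png [ 206  198   73  107 1246] w 9.985995884038227
[array([196.3186, 259.8663]), array([213.5007, 172.2944])] [array([203.0678, 200.0442]), array([274.4262, 302.4   ])]
dir [-0.7828  0.2398 -0.5742] slope 35.04548101347259 heading 162.96548822094448
0.14 [0.499  0.1208 0.14  ] 0.01624943045961463 0.003959535352166053
0.134 [0.4908 0.1233 0.134 ] 0.024800570819496798 0.004083317276036134
0.16 [0.5263 0.1125 0.16  ] -0.012254370739992599 0.003546928939265861
0.2535 [0.6537 0.0734 0.2535] -0.14550964134815617 0.0016179939589573112
0.15 [[193.8493 272.3741]] [[283.2787 314.9953]]
0.155 [[194.7467 267.8306]] [[279.6606 309.8502]]
0.16 [[195.651  263.2496]] [[276.0454 304.7055]]
0.165 [[196.5624 258.6307]] [[272.4333 299.5616]]
0.17 [[197.4807 253.9734]] [[268.8248 294.4189]]
```

Emit:
arm_command(plan=[[[-1.0, -0.1, 0], 0, 0], [[-1.0, -0.1, 0], 0, 0], [[0, 0, 0], 0, 0], [[1.23, 0, 0.86], 0, 0], [[1.23, 0, 0.86], 0, 0], [[1.23, 0, 0.86], 0, 0], [[1.23, 0, 0.86], 0, 0], [[0, 0, 0], 0, 0], [[0, 0, 0], 0, 0]])

```text
time_s: 19.45
tool_pos: [0.6277, 0.0791, 0.2012]
tool_rot: [0.443, 3.11, 0.0]
ft_force: [1.2, -0.2, -0.9]
grip_width: 0.0144
```

```bash
cat > m.py <<'E'
from h import *
import sys
np.set_printoptions(precision=4,suppress=True)
k=sys.argv[1]
o=ctrl.get_obs(); print(o['time_s'],o['tool_pos'],o['ft_force'])
tilt('side',f's{k}.png'); tilt('top',f't{k}.png'); snap('wrist',f'w{k}.png')
T=cam('top');S=cam('side')
pt=axis_px(f't{k}.png',(150,130,260,300)); ps=axis_px(f's{k}.png',(150,150,330,340)); print(pt,ps)
P,D=line3(T,pt,S,ps); at=lambda z:P+D*(z-P[2])/D[2]
C=np.array([.5135,.1125,.14]);u=np.array([-.960,.279,0]);v=np.array([.279,.96,0])
print('slope',np.degrees(np.arcsin(-D[2])),'heading',np.degrees(np.arctan2(D[1],D[0])))
for z in (.14,.134): print(z,(at(z)-C)@u,(at(z)-C)@v)
for n in 'st':
    im=cv2.imread(f'pics/{n}{k}.png'); im=im[230:380,200:370] if n=='s' else im[180:330,120:290]
    cv2.imwrite(f'pics/{n}{k}c.png',cv2.resize(im,None,fx=4,fy=4,interpolation=cv2.INTER_CUBIC))
E
python3 m.py 10
```

```text
19.45 [0.6277 0.0791 0.2012] [ 1.2192 -0.2101 -0.907 ]
pipe_low [292.6 327.2] 0.79 P [0.4986 0.1166 0.1311] along 0.1345 up -0.0888 len 0.1611 deg -33.5
pipe_low [238.8 257.1] 0.4 P [0.6024 0.0865 0.1943] along 0.0264 up -0.0256 len 0.0368 deg -44.1
pipe_top [191.4 189. ] 0.87 P [0.6944 0.0597 0.265 ] along -0.0694 up 0.0451 len 0.0828 deg 147.0
tcp [0.6277 0.0791 0.2012] xang 163.8 G [0.6277 0.0791 0.2199]
pipe len 0.24389025843321466 slope -33.30663753758916
pipe_low [197.2 280.9] 0.64 P [0.5012 0.1158 0.1251] along 0.1324 up -0.0951 len 0.1629 deg -35.7
pipe_top [225.5 141.7] 0.63 P [0.6974 0.0586 0.2533] along -0.0721 up 0.0331 len 0.0794 deg 155.3
tcp [0.6282 0.0788 0.2015] xang 163.77 G [0.6281 0.0788 0.2202]
pipe len 0.24127344729136507 slope -32.10881468827416
t10.png [195 198  21  83 472] w 5.662143099828601
s10.png [ 224  226   71  104 1185] w 9.760049338512431
[array([196.5195, 280.0951]), array([211.5275, 198.0965])] [array([220.9298, 228.1458]), array([290.4843, 327.6615])]
slope 36.279953296283644 heading 163.56397616030236
0.14 -0.005291658559096745 0.0006164661487133014
0.134 0.00287999299063722 0.0006493890227713965
```

View pics/s10c.png

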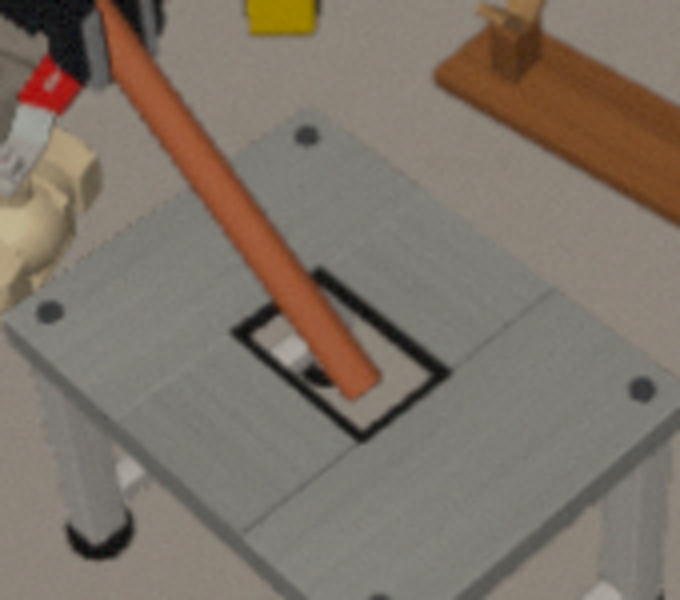

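View pics/w10.png

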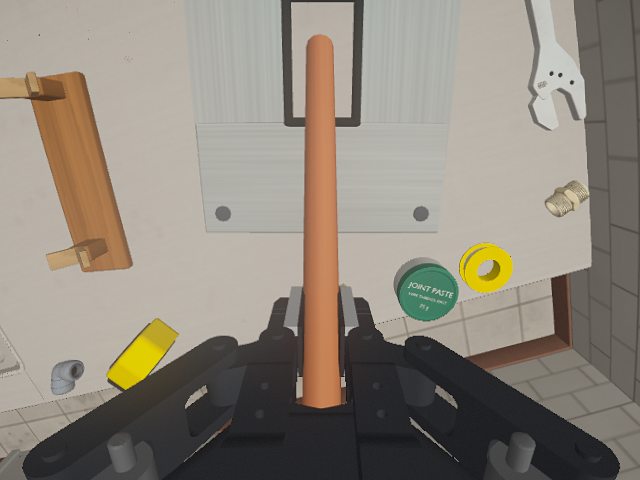

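View pics/t10c.png

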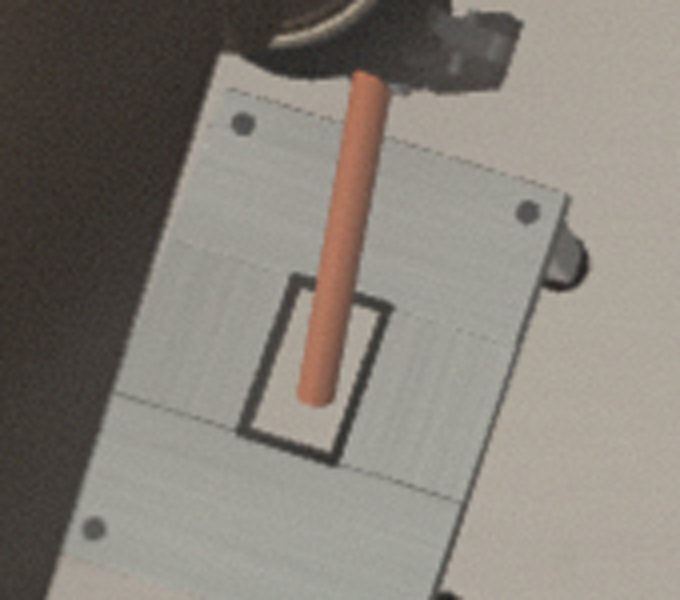

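The bare end is about 10 mm below the deck, centred in the slot with free rubber all round (tip at side crop (365,385)). I continue along the axis.

Emit:
arm_command(plan=[[[1.08, 0, 0.78], 0, 0], [[1.08, 0, 0.78], 0, 0], [[1.08, 0, 0.78], 0, 0], [[1.08, 0, 0.78], 0, 0], [[1.08, 0, 0.78], 0, 0], [[0, 0, 0], 0, 0], [[0, 0, 0], 0, 0], [[0, 0, 0], 0, 0]])

```text
time_s: 20.6
tool_pos: [0.5763, 0.0941, 0.1625]
tool_rot: [0.443, 3.109, 0.0]
ft_force: [0.5, 0.4, -1.9]
grip_width: 0.0138
```

```bash
python3 m.py 11
```

```text
20.6 [0.5763 0.0941 0.1625] [ 0.5367  0.3516 -1.8655]
pipe_top [215.7 227.5] 0.58 P [0.6487 0.073  0.2206] along -0.0754 up 0.0394 len 0.0851 deg 152.4
tcp [0.5763 0.0941 0.1625] xang 163.78 G [0.5763 0.0941 0.1812]
pipe_top [215.2 183.6] 0.76 P [0.6399 0.0754 0.2278] along -0.0666 up 0.0468 len 0.0814 deg 144.9
tcp [0.576  0.094  0.1623] xang 163.78 G [0.576 0.094 0.181]
t11.png [193 240  15  51 344] w 6.6808508946743865
s11.png [251 265  49  72 783] w 9.56993869139887
[array([195.5559, 290.2715]), array([204.4075, 239.5476])] [array([248.9231, 266.3844]), array([294.3024, 334.4653])]
slope 39.021983495405976 heading 163.16589896548123
0.14 -0.008813053330363812 4.551633788371888e-05
0.134 -0.0014119958653448744 0.00012675841107652333
```

View pics/s11c.png

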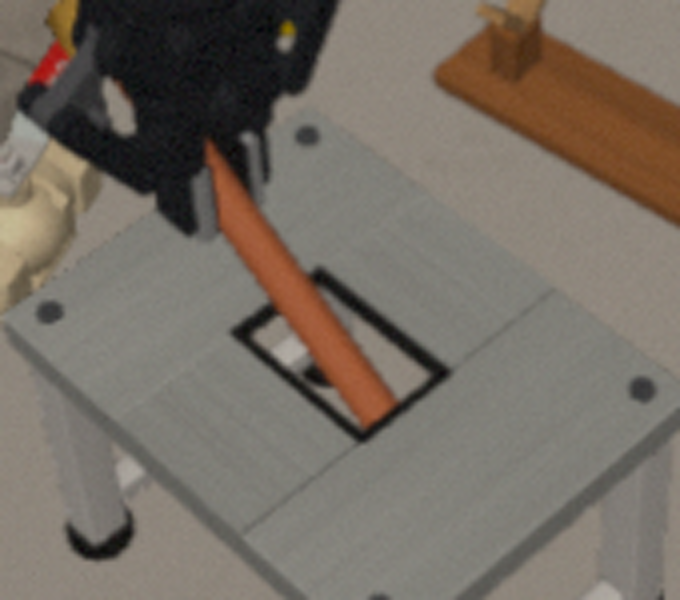

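View pics/w11.png

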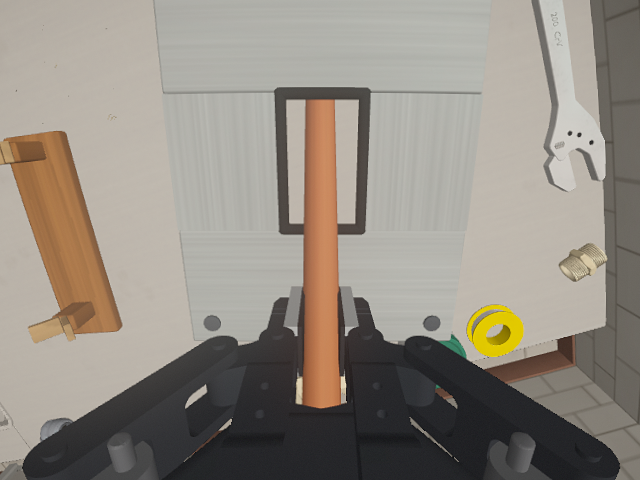

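View pics/t11c.png

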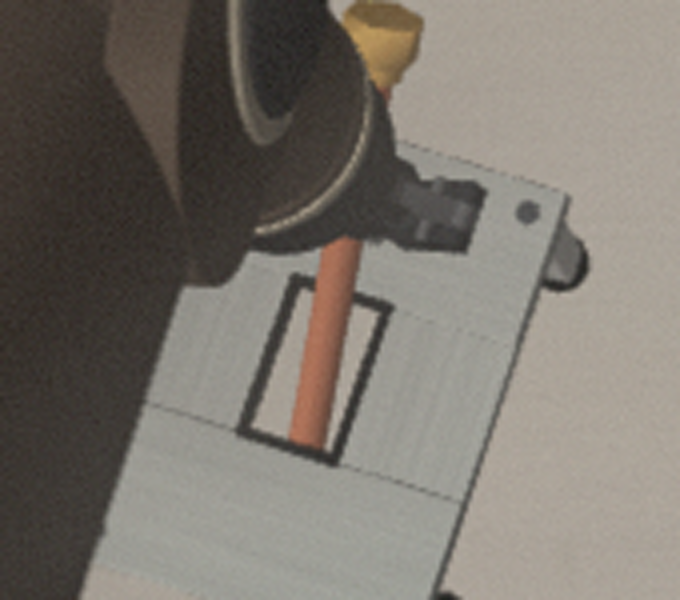

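The tail is about 52 mm below the deck, clear of the bead on all sides, and the wrist force matches free hanging. I'm handing in.

```bash
python3 - <<'E'
from h import *
o=ctrl.get_obs(); print(o['time_s'],o['ft_force'],abs(o['joint_velocities']).max(),o['grip_width'])
print(ctrl.sign_off())
E
```

```text
20.95 [-0.50230034 -1.26909533 -1.85425029] 0.0016724004679527498 0.014219459036855432
the job is handed in; nothing more can be done
None
```

I handed the job in at 20.95 s, with the tap tail held through the slot in the gripper. No verdict came back, so what follows rests on my own checks.

**What I did:** I gripped the tail about 40 mm to the nut side of its middle and lifted it level out of the rest. The tool can only turn about its own vertical axis. So I tilted the tail in the grip by raising it against the underside of the deck's edge. I then turned it in line with the slot and fed it down along its axis.

**Last checks:**
- **Bare end:** about 52 mm below the deck top and 65 mm along from the slot centre. This is worked out from the arm pose and the slope, because the end was hidden under the deck.
- **Nut end:** about 85 mm above the deck.
- **Contact with the stand:** the pictures showed free space between the pipe and the rubber on all sides, by my estimate 8 mm or more along the slot. The wrist force of about 2 N was the same as when the tail hung free.
- **Stillness and grip:** the arm was at rest and the finger opening was steady at 14 mm.
- **Bystanders:** I steered clear of the tape measure, tin and elbow. They looked unmoved in the pictures, but I did not measure them again at the end.

**Where the measurements disagreed:**
- The slope came out between 32° and 39° depending on the camera; I worked with about 35.5°.
- The sideways offset in the slot differed by up to 4 mm between views.
- The wrist camera put the grip point about 15 mm farther towards the nut than the other two.

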